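# Start the cellar mister from its key console

## Robot

A 7-joint arm with a two-finger parallel gripper is mounted at the origin on the work surface. World frame = base frame: x ahead of the robot, y to its left, z up, the work surface at z = 0. Lengths are in m, angles in rad, forces in N, time in s.
With the tool pointing down it reaches from about 0.35 to 0.9 m from the base axis. Payload 8.1 kg.
Tool frame: the origin (TCP) lies on the centre line of the jaws, within the pads' length; the fingertips stand 19 mm ahead of it and the grasp point (between the pads) is the TCP (arm.tip_reach is the distance from the TCP to the fingertips, in m); z points along the fingers, y is the line along which they close (so a half turn about z gives the same grasp; the last joint's range is limited). The gripper opens to 92 mm and grips with 3 to 60 N. Pads are 19 mm wide; open, the fingers measure 130 mm over their backs; the gripper's body (75 mm by 190 mm) begins 47 mm behind the grasp point.
Start: joints at [-1.451, 0.434, 0.025, 1.573, -0.012, 1.134, -0.075], TCP at [0.138, 0.61, 0.217] pointing down, gripper open.
Joint ranges: [-2.62, 2.62], [-0.44, 2.09], [-1.27, 1.32], [0.08, 2.57], [-1.32, 4.46], [0.12, 2], [-2.74, 2.74]. Speed limits (rad/s): [2.22, 2.22, 3.01, 3.01, 3.14, 3.14, 3.14].

## Interface

Orientations are given as a rotation vector (axis times angle).
In Python, from cell import arm gives the robot as it stands.
- The arm moves only by the tool arm_command, never from a script. Its argument "targets" is a list that holds one entry, the list of rows, each a list of 6 numbers: the shift along the tool's x, y, z in m, then the turn, a rotation vector about the tool's x, y, z in rad. A call has 1 to 10 rows; each row shifts and turns the commanded pose from where the row before left it, along the tool's axes as they then stand; what a row does not reach is not made up. A row lasts 1/8 s, in which the tool goes at most 62.5 mm and 10.7 degrees, less where a joint would pass 70% of its speed; a pose out of reach is approached as far as the arm can. A call with a gripper value outside its range is refused whole. "jaw" is the finger opening in m, from 0 to 0.0918, set as the call begins (left out, the last holds). The fingers move at their own pace and stop on an object; "newtons" is the grip in N (left out, the last holds). Time passes only in rows, so rows that do not move let the fingers close. It gives the time, the measured TCP pose, the force, the opening and the grip force at its end, in the units of the state.
- arm.observe(): the state, without advancing time (a new reading comes with each control period).
- arm.get_image(name): name is "scene" or "top" or "wrist"; returns a dict with "pixels" (400x640x3 uint8, red, green, blue), "z_map" (400x640 float32, m along the optical axis (not along the pixel's ray), 0 where there is no reading), "fx", "fy", "cx", "cy" (pixels), "dist" ([k1, k2, p1, p2, k3] as OpenCV has them; the pictures are not rectified), "xyz" and "rotation" of the camera in the world; the wrist camera has in their place "T_tool_cam" (4x4, takes a point from camera to tool coordinates, whose origin is the TCP and whose axes are the flange's). Camera axes: x right, y down, z forward; pixel columns grow to the right and rows downward; lengths in m; the calibration is good to about 2 mm. A picture is of the moment at which its call begins: read the wrist's pose just before it.
- arm.sign_off(): hands the job in; it is judged then, once.
The state is a dict: "clock": time; "joints": joint angles; "dq": joint speeds; "joint_efforts": joint torques, N m; "position": TCP position; "ee_rot": TCP orientation; "force": force on the tool from outside, world axes, zero at the start; "ft_torque": the same for the moment, N m; "width": opening from 0.0 (shut) to 1.0 (fully open); "gripper_force": force on a finger pad.
Only numpy, scipy, OpenCV 4.12 (cv2) and the standard library are available. Lean on these libraries where they do the work, as an engineer would, in place of code of your own. Each camera call takes 0.05 s, during which the arm holds its last target. There are 200 camera calls.

## Task

Start up the cheese cellar's mister in the right order: push the green end of the black mains rocker down so that it stays on, then press the blue key fully down, then press the yellow key fully down (the keys stay down by themselves). Do not press the white key or the red stop button, and leave the cheeses and other things around the controls where they stand: nothing is to be picked up or pushed away.

Things in the scene. Friction and masses are not known exactly. Their poses are not given: they have to be found in the camera images.
- console: low steel box with a grey face, 130 (x) x 210 (y) x 60 mm high, fixed to the table; origin at the centre of its underside, z up, its front towards -x. Its three keys stand in a row along its y, 65 mm apart, 20 mm in front of its centre line; their order changes
- key_blue (a joint): travel of the blue key, m: 0 = up, 0.007 = fully down; grows as it is pressed straight down. Mist pump. It moves against about 4 N of friction, has no spring, and stays where it is left
- key_blue_top (a point): centre of the top face of the blue key, a square blue plastic cap 30 x 30 mm on a 44 x 44 mm black mount on the console. When up, its top stands 82 mm above the table, 22 mm above the console's face; z up, x away from the console's front. Moves with the key
- key_yellow (a joint): travel of the yellow key, m: 0 = up, 0.007 = fully down; grows as it is pressed straight down. Fan. It moves against about 4 N of friction, has no spring, and stays where it is left
- key_yellow_top (a point): centre of the top face of the yellow key, a square yellow plastic cap 30 x 30 mm on a 44 x 44 mm black mount on the console. When up, its top stands 82 mm above the table, 22 mm above the console's face; z up, x away from the console's front. Moves with the key
- key_white (a joint): travel of the white key, m: 0 = up, 0.007 = fully down; grows as it is pressed straight down. Cellar lamp: not to be used. It moves against about 4 N of friction, has no spring, and stays where it is left
- key_white_top (a point): centre of the top face of the white key, a square white plastic cap 30 x 30 mm on a 44 x 44 mm black mount on the console. When up, its top stands 82 mm above the table, 22 mm above the console's face; z up, x away from the console's front. Moves with the key
- mains: grey mains box, 85 (x) x 75 (y) x 50 mm high, fixed to the table, on the left or the right of the console; origin at the centre of its underside, z up. It carries the black rocker switch, whose long side lies along the box's x
- rocker (a joint): angle of the mains rocker, rad: about -0.18 = off (green end up), +0.18 = on (green end fully down). It pivots about a level axis along the mains box's y, 66 mm above the table; grows as the green end is pushed down. It takes about 4 N at the green patch and stays where it is left
- rocker_green (a point): point on the top face of the rocker in the middle of its green patch, 20 mm from the pivot along the box's +x. The rocker is a flat paddle 60 x 32 mm, 10 mm thick; this point stands about 77 mm above the table when off and about 70 mm when on
- stop_box: yellow box of the same size as the mains box, fixed on the other side of the console; origin at the centre of its underside, z up. It carries the red stop button: 38 mm wide, its top 68 mm above the table
- stop (a joint): travel of the red stop button, m: 0 = up, 0.006 = pressed; spring return. Not to be touched
- cheese_a_mid (a point): centre of a small loose yellow-orange cheese wheel, 100 mm across, 45 mm high, lying flat
- cheese_b_mid (a point): centre of a small loose darker orange cheese wheel, 90 mm across, 50 mm high, lying flat
- bottle_mid (a point): centre of a loose standing dark bottle, 72 mm across, 250 mm high
- mug_mid (a point): centre of a loose white mug, 80 mm across, 90 mm high
- brush_mid (a point): centre of a loose wooden scrubbing brush, 150 x 45 x 36 mm, lying bristles down
- jar_center (a point): centre of a small loose amber jar, 34 mm across, 45 mm high, standing on the console's face behind the keys (its top is 105 mm above the table)
- trier_mid (a point): loose T-shaped cheese sampling iron, 160 x 90 x 20 mm, lying on the table; the point is half-way along the tool

How it is judged:
By the outcome, as a careful person would: the job done as asked, in the order asked, and still so for the second after the job is handed in, with the robot touching nothing.
It also fails if it takes over 45 s, if anything falls off the work surface, if the arm or the gripper's body presses on something with over 40 N, if the wrist force passes 120 N, or if a joint passes its speed limit or range.

## Working session

There is one attempt and no reset: what is moved stays moved. The work goes in short steps, Python scripts to look and compute and a tool call to move; the robot and the scene stay as the last step left them, time stands still between calls to the robot, and variables do not carry over. Pictures are saved under pics/ and viewed, at most 10 in all, crops included, and the job is handed in when it is done.

Besides the shell and the picture viewer there is one more tool, called after "Call:" by a JSON object that holds its "fn" and its "kwargs". arm_command: Moves the arm, as the interface text tells. Its arguments: {"type":"object","properties":{"targets":{"type":"array","items":{"type":"array","items":{"type":"array","items":{"type":"number"}}}},"jaw":{"type":"number"},"newtons":{"type":"number"}},"required":["targets"]}

```bash
mkdir -p pics; cat > h.py <<'E'
import numpy as np, cv2, pickle
from cell import arm
def grab(n):
    s=arm.observe(); im=arm.get_image(n); im['state']=s
    pickle.dump(im,open(f'pics/{n}.pkl','wb'))
    cv2.imwrite(f'pics/{n}_{s["clock"]:.2f}.png',im['pixels'][:,:,::-1]); print(n,f'{s["clock"]:.2f}',s['position'],s['ee_rot'])
    return im
def ray(im,u,v):
    K=np.array([[im['fx'],0,im['cx']],[0,im['fy'],im['cy']],[0,0,1.]])
    p=cv2.undistortPoints(np.array([[[u,v]]],float),K,np.array(im['dist'],float))[0,0]
    R=np.array(im['rotation']); 
    if R.shape!=(3,3): R=cv2.Rodrigues(R)[0]
    return np.array(im['xyz']),R@np.r_[p,1]
def at(im,u,v,z):
    o,d=ray(im,u,v); return o+d*(z-o[2])/d[2]
def depth(im,u,v):
    o,d=ray(im,u,v); return o+d*np.median(im['z_map'][v-1:v+2,u-1:u+2])
E
python3 - <<'E'
from h import *
grab('top');im=grab('scene'); print(im['rotation'])
E
ls pics
```

```text
top 0.00 [0.13800933 0.60902887 0.21574217] [-3.49303299e-01 -3.12205745e+00  2.48482679e-03]
scene 0.05 [0.13804569 0.60901723 0.21575881] [-3.49297189e-01 -3.12210553e+00  2.48647660e-03]
[-1.38295756 -2.29757875  0.79684666]
scene.pkl
scene_0.05.png
top.pkl
top_0.00.png
```

View pics/top_0.00.png

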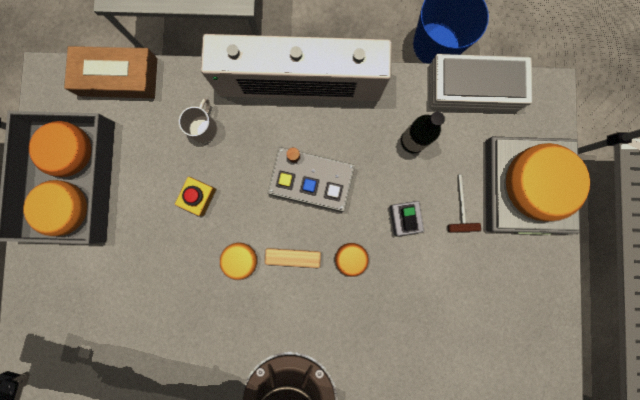

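View pics/scene_0.05.png

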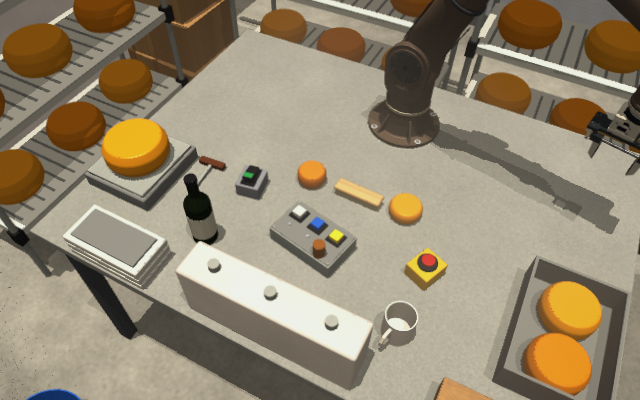

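The top view shows yellow key ≈(286,180), blue ≈(310,185), white ≈(333,191), green patch ≈(409,212), stop ≈(192,196). The jar is behind yellow at (293,155). I'll enlarge the controls next.

```bash
python3 - <<'E'
from h import *
im=pickle.load(open('pics/top.pkl','rb'))
c=im['pixels'][140:245,265:430,::-1]; cv2.imwrite('pics/crop1.png',cv2.resize(c,None,fx=4.8,fy=4.8,interpolation=cv2.INTER_CUBIC))
hsv=cv2.cvtColor(im['pixels'],cv2.COLOR_RGB2HSV)
R={'blue':((105,130,60),(130,255,255),(265,340,170,205),.082),'yellow':((22,120,80),(35,255,255),(265,340,165,200),.082),'white':((0,0,190),(180,60,255),(320,345,178,202),.082),'green':((45,100,50),(85,255,255),(395,425,200,230),.077)}
for n,(lo,hi,(a,b,c0,d),z) in R.items():
    m=cv2.inRange(hsv[c0:d,a:b],lo,hi); v,u=np.nonzero(m); u=u.mean()+a; v=v.mean()+c0
    p=at(im,u,v,z); print(n,m.sum()//255,round(u,1),round(v,1),p.round(4),depth(im,int(round(u)),int(round(v))).round(4))
for n,u,v in [('jar',293,155),('bottle',437,120),('cheeseb',352,260),('brush',293,258)]: print(n,depth(im,u,v).round(3))
E
```

```text
blue 137 309.0 185.0 [ 0.5774 -0.0387  0.082 ] [ 0.5774 -0.0387  0.0823]
yellow 146 284.7 179.1 [0.591 0.025 0.082] [0.5916 0.0244 0.0799]
white 96 333.2 190.4 [ 0.5651 -0.1021  0.082 ] [ 0.5662 -0.1015  0.0809]
green 94 408.7 211.0 [ 0.517  -0.3005  0.077 ] [ 0.5171 -0.3012  0.0773]
jar [0.651 0.004 0.105]
bottle [ 0.715 -0.325  0.249]
cheeseb [ 0.385 -0.157  0.052]
brush [ 0.385 -0.001  0.036]
```

View pics/crop1.png

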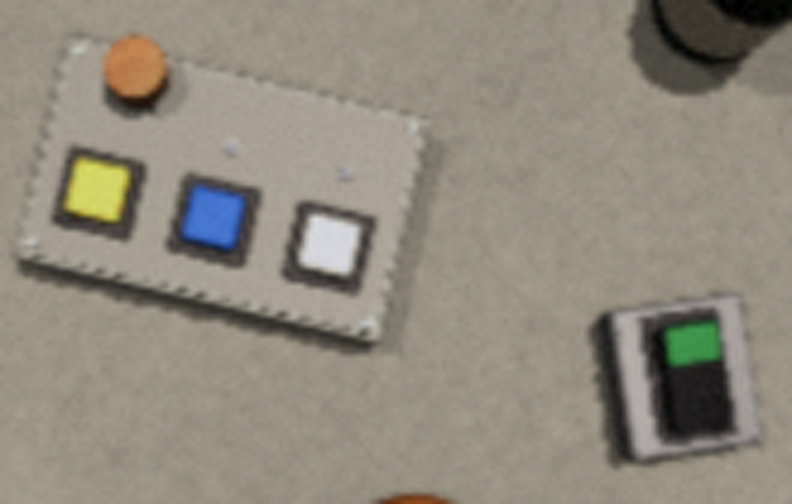

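The crop confirms the colour centroids: blue at crop (213,217), yellow (97,190), green (693,342). The tool's yaw already matches the console. I'll close the jaws and move out along the arc.

Call:
{"fn": "arm_command", "kwargs": {"targets": [[[-0.04,-0.026,0,0,0,0],[-0.04,-0.026,0,0,0,0],[-0.04,-0.026,0,0,0,0],[-0.04,-0.026,0,0,0,0],[-0.04,-0.026,0,0,0,0],[-0.04,-0.026,0,0,0,0],[-0.04,-0.026,0,0,0,0],[-0.04,-0.026,0,0,0,0],[-0.04,-0.026,0,0,0,0]]], "jaw": 0, "newtons": 10}}

```text
clock: 1.23
position: [0.4382, 0.3004, 0.2163]
ee_rot: [-0.349, -3.122, 0.0]
force: [0.5, 0.3, -0.3]
width: 0.066
gripper_force: 0.0
```

Call:
{"fn": "arm_command", "kwargs": {"targets": [[[-0.0175,-0.047,0,0,0,0],[-0.0175,-0.047,0,0,0,0],[-0.0175,-0.047,0,0,0,0],[-0.0175,-0.047,0,0,0,0],[-0.0175,-0.047,0,0,0,0],[-0.0175,-0.047,0,0,0,0],[-0.0175,-0.047,0,0,0,0],[-0.0175,-0.047,0,0,0,0],[-0.0175,-0.047,0,0,0,0],[-0.0175,-0.047,0,0,0,0]]]}}

```text
clock: 2.48
position: [0.5042, -0.1967, 0.2163]
ee_rot: [-0.349, -3.122, -0.0]
force: [-0.0, -0.1, 0.8]
width: 0.005
gripper_force: 0.0
```

Call:
{"fn": "arm_command", "kwargs": {"targets": [[[-0.015,-0.04,0,0,0,0],[0,0,0,0,0,-0.17],[0,0,0,0,0,-0.17],[0,0,0,0,0,0]]]}}

```text
clock: 2.98
position: [0.5098, -0.2377, 0.2162]
ee_rot: [0.182, -3.136, -0.001]
force: [-0.4, 0.3, -0.4]
width: 0.006
gripper_force: 0.0
```

```bash
cat >> h.py <<'E'
def to(p):  # tool-frame shift from the measured pose to world point p
    s=arm.observe(); R=cv2.Rodrigues(np.array(s['ee_rot'],float))[0]
    print('pos',np.round(s['position'],4),'tool axes',R.round(3).tolist(),'shift',(R.T@(np.array(p)-s['position'])).round(4))
E
python3 - <<'E'
from h import *
im=grab('wrist'); s=im['state']
R=cv2.Rodrigues(np.array(s['ee_rot'],float))[0]; T=np.array(im['T_tool_cam'])
im['rotation']=R@T[:3,:3]; im['xyz']=s['position']+R@T[:3,3]
pickle.dump(im,open('pics/w.pkl','wb'))
hsv=cv2.cvtColor(im['pixels'],cv2.COLOR_RGB2HSV); m=cv2.inRange(hsv,(45,100,50),(85,255,255)); v,u=np.nonzero(m)
if len(u): print(len(u),u.mean(),v.mean(),at(im,u.mean(),v.mean(),.077))
to([.517,-.3005,.15])
E
mv pics/wrist_*.png pics/wrist1.png
```

```text
wrist 2.98 [ 0.50977894 -0.23767289  0.21623545] [ 1.81840436e-01 -3.13584363e+00 -7.13558019e-04]
713 246.75455820476859 183.54978962131838 [ 0.51736865 -0.30055206  0.077     ]
pos [ 0.5098 -0.2376  0.2163] tool axes [[-0.994, -0.113, -0.0], [-0.113, 0.994, 0.0], [0.0, 0.0, -1.0]] shift [-0.     -0.0634  0.0662]
```

View pics/wrist1.png

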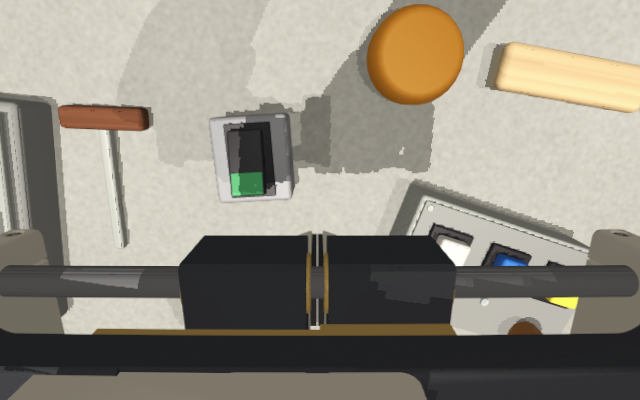

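The wrist image shows the green patch at (247,184), which agrees with the top view to within a millimetre. The tool is aligned with the rocker, so I'll go over it and down.

Call:
{"fn": "arm_command", "kwargs": {"targets": [[[-0.001,-0.032,0,0,0,0],[-0.001,-0.032,0,0,0,0],[0,0,0.05,0,0,0],[0,0,0.05,0,0,0],[0,0,0.01,0,0,0],[0,0,0.005,0,0,0],[0,0,0.003,0,0,0],[0,0,0,0,0,0]]]}}

```text
clock: 4.03
position: [0.5203, -0.3012, 0.0998]
ee_rot: [-0.183, 3.134, -0.001]
force: [-0.5, -0.5, -0.3]
width: 0.002
gripper_force: 0.0
```

Call:
{"fn": "arm_command", "kwargs": {"targets": [[[0,0,0.002,0,0,0],[0,0,0.002,0,0,0],[0,0,0.002,0,0,0],[0,0,0,0,0,0]]]}}

```text
clock: 4.53
position: [0.5194, -0.3008, 0.0923]
ee_rot: [0.184, -3.136, -0.0]
force: [-0.2, 0.1, -0.5]
width: 0.007
gripper_force: 0.0
```

Call:
{"fn": "arm_command", "kwargs": {"targets": [[[0,0,0.001,0,0,0],[0,0,0.001,0,0,0],[0,0,0,0,0,0]]]}}

```text
clock: 4.9
position: [0.5195, -0.3009, 0.0904]
ee_rot: [0.184, -3.136, -0.0]
force: [0.5, 1.1, 0.6]
width: 0.005
gripper_force: 0.0
```

Call:
{"fn": "arm_command", "kwargs": {"targets": [[[0,0,0.001,0,0,0],[0,0,0.001,0,0,0],[0,0,0,0,0,0]]]}}

```text
clock: 5.28
position: [0.5195, -0.3009, 0.0884]
ee_rot: [0.184, -3.136, -0.0]
force: [-0.4, 0.3, -0.4]
width: 0.007
gripper_force: 0.0
```

```bash
python3 - <<'E'
from h import *
im=grab('wrist'); s=im['state']; print(arm.tip_reach)
sc=grab('scene')
a=cv2.resize(im['pixels'][120:330,200:440],(720,630))[:, :, ::-1][:420]
b=cv2.resize(sc['pixels'][150:215,215:325],(720,425),interpolation=cv2.INTER_CUBIC)[:170+255,:,::-1]
cv2.imwrite('pics/c2.png',cv2.resize(np.vstack([a,b]),(500,590)))
E
```

```text
wrist 5.28 [ 0.51948125 -0.30091795  0.08841355] [ 1.83860872e-01 -3.13610241e+00 -1.60284226e-04]
0.019
scene 5.33 [ 0.51952689 -0.30093462  0.08847041] [ 1.83861427e-01 -3.13617338e+00 -5.14632305e-05]
```

View pics/c2.png

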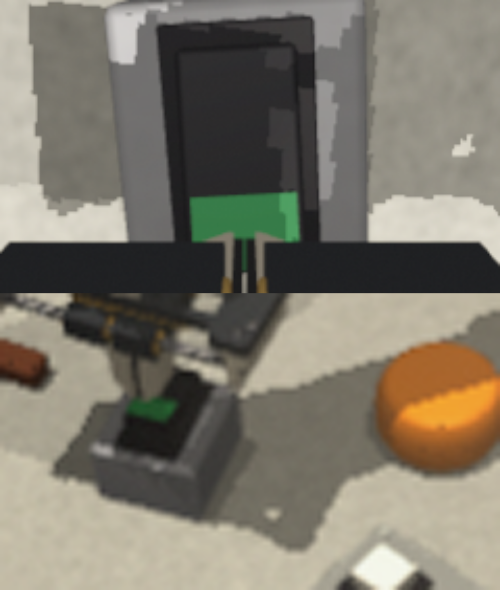

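The fingertips are over the green patch, with no contact force yet. I'll push in small steps until force shows.

Call:
{"fn": "arm_command", "kwargs": {"targets": [[[0,0,0.001,0,0,0],[0,0,0.001,0,0,0],[0,0,0,0,0,0]]]}}

```text
clock: 5.75
position: [0.5195, -0.3009, 0.0864]
ee_rot: [0.184, -3.136, -0.0]
force: [-0.1, 0.2, 0.7]
width: 0.006
gripper_force: 0.0
```

```bash
python3 - <<'E'
from h import *
def world(im):
    s=im['state'];R=cv2.Rodrigues(np.array(s['ee_rot'],float))[0]; T=np.array(im['T_tool_cam'])
    im['rotation']=R@T[:3,:3]; im['xyz']=s['position']+R@T[:3,3]
im=grab('wrist'); world(im); old=pickle.load(open('pics/w.pkl','rb'))
for v in range(130,236,6): print(v,depth(im,275,v).round(4), im['pixels'][v,275], end='; ')
print()
for v in range(130,195,6): print(v,depth(old,246,v).round(4),end='; ')
print(); t=np.array([im['z_map'][v,314:330].min() for v in range(225,260,4)]);print(t)
cv2.imwrite('pics/c3.png',cv2.resize(im['pixels'][100:300,200:440,::-1],(720,600)))
E
```

```text
wrist 5.75 [ 0.51946157 -0.30090385  0.08640409] [ 1.83745411e-01 -3.13608411e+00 -1.97155874e-04]
130 [ 0.4673 -0.331   0.0514] [129 127 126]; 136 [ 0.4705 -0.3304  0.0541] [49 48 49]; 142 [ 0.4738 -0.33    0.0547] [75 74 74]; 148 [ 0.4773 -0.3298  0.054 ] [89 88 87]; 154 [ 0.4813 -0.3298  0.0511] [109 107 107]; 160 [ 0.4847 -0.3294  0.0517] [113 112 111]; 166 [ 0.4885 -0.3292  0.0508] [113 112 111]; 172 [ 0.4921 -0.3289  0.0508] [113 111 111]; 178 [ 0.4958 -0.3286  0.0509] [113 112 111]; 184 [ 0.4995 -0.3283  0.0507] [113 110 110]; 190 [ 0.5032 -0.3279  0.051 ] [112 111 109]; 196 [ 0.5069 -0.3276  0.0512] [112 110 108]; 202 [ 0.5109 -0.3273  0.0506] [112 110 109]; 208 [ 0.5146 -0.3269  0.0511] [112 111 109]; 214 [ 0.5186 -0.3266  0.0507] [110 109 109]; 220 [ 0.5222 -0.3262  0.0514] [111 110 108]; 226 [ 0.5264 -0.326   0.0507] [109 108 108]; 232 [ 0.5302 -0.3256  0.0512] [109 107 105]; 
130 [ 0.47   -0.3057  0.0699]; 136 [ 0.4752 -0.3051  0.071 ]; 142 [ 0.4804 -0.3046  0.0718]; 148 [ 0.4857 -0.3041  0.0724]; 154 [ 0.4909 -0.3035  0.0738]; 160 [ 0.4964 -0.3032  0.0737]; 166 [ 0.5015 -0.3025  0.0756]; 172 [ 0.5068 -0.3019  0.0769]; 178 [ 0.5119 -0.3013  0.0785]; 184 [ 0.5174 -0.3009  0.079 ]; 190 [ 0.5226 -0.3003  0.0803]; 
[0.18632977 0.18706849 0.16386892 0.09122264 0.08810717 0.
 0.08287799 0.08044969 0.07942303]
```

View pics/c3.png

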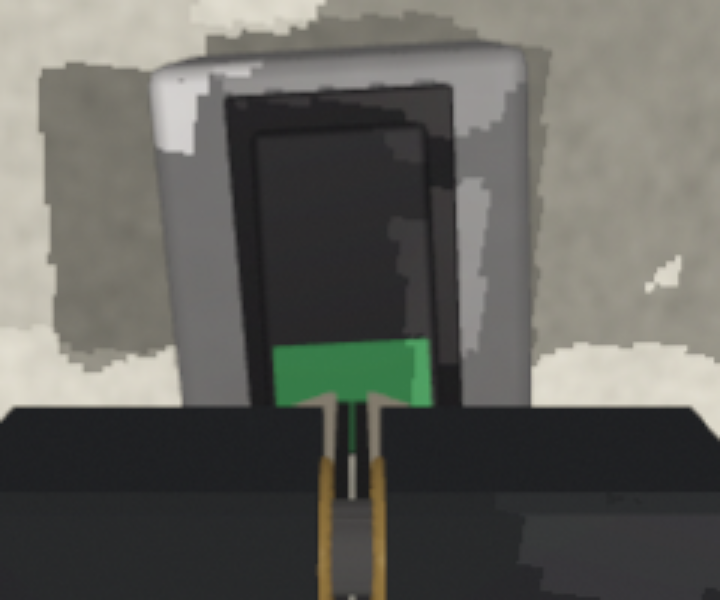

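```bash
python3 - <<'E'
from h import *
im=pickle.load(open('pics/wrist.pkl','rb'))
s=im['state'];R=cv2.Rodrigues(np.array(s['ee_rot'],float))[0]; T=np.array(im['T_tool_cam'])
im['rotation']=R@T[:3,:3]; im['xyz']=s['position']+R@T[:3,3]
for v in range(145,236,6): print(v,depth(im,300,v).round(4)[[0,2]], end='; ')
print()
for z in np.array_split(np.arange(216,250),12): print(z[0],depth(im,309,int(z[0])).round(4),depth(im,317,int(z[0])).round(4))
E
```

```text
145 [0.472  0.0697]; 151 [0.4751 0.0707]; 157 [0.4783 0.0707]; 163 [0.4814 0.0717]; 169 [0.4844 0.0725]; 175 [0.4877 0.0724]; 181 [0.4907 0.0738]; 187 [0.4939 0.0741]; 193 [0.4972 0.0744]; 199 [0.5003 0.0751]; 205 [0.5034 0.0759]; 211 [0.5067 0.0764]; 217 [0.5096 0.0778]; 223 [0.5128 0.0783]; 229 [0.5159 0.0793]; 235 [0.4839 0.1692]; 
216 [ 0.5086 -0.3059  0.0774] [ 0.508  -0.3016  0.0778]
219 [ 0.5101 -0.3057  0.0779] [ 0.5097 -0.3014  0.0777]
222 [ 0.5118 -0.3055  0.0781] [ 0.5113 -0.3012  0.0781]
225 [ 0.5133 -0.3054  0.0786] [ 0.5128 -0.3011  0.0785]
228 [ 0.515  -0.3052  0.0787] [ 0.5144 -0.3009  0.0788]
231 [ 0.5091 -0.3054  0.0988] [ 0.516  -0.3007  0.0791]
234 [ 0.5092 -0.3053  0.1025] [ 0.5101 -0.3014  0.0991]
237 [ 0.5091 -0.3052  0.1065] [ 0.5104 -0.3014  0.102 ]
240 [ 0.5091 -0.3052  0.1101] [ 0.5117 -0.3012  0.1027]
243 [ 0.5089 -0.3051  0.1141] [ 0.5128 -0.3011  0.1036]
246 [ 0.509  -0.305   0.1172] [ 0.5146 -0.3009  0.1031]
248 [ 0.5093 -0.305   0.1187] [ 0.5154 -0.3008  0.1036]
```

Depth shows the rocker is still off, with its surface at about 0.079, and the closed fingertips are actually higher than expected (about 0.098). I'll keep lowering and watch the force.

Call:
{"fn": "arm_command", "kwargs": {"targets": [[[0,0,0.003,0,0,0],[0,0,0.003,0,0,0],[0,0,0.002,0,0,0],[0,0,0,0,0,0]]]}}

```text
clock: 6.3
position: [0.5194, -0.3009, 0.0783]
ee_rot: [0.184, -3.136, -0.0]
force: [0.0, 0.3, -0.0]
width: 0.004
gripper_force: 0.0
```

```bash
cat >> h.py <<'E'
def wrist():
    im=grab('wrist'); s=im['state'];R=cv2.Rodrigues(np.array(s['ee_rot'],float))[0]; T=np.array(im['T_tool_cam'])
    im['rotation']=R@T[:3,:3]; im['xyz']=s['position']+R@T[:3,3]; return im
def lip(im,u):
    for v in range(200,245,3): print(v,depth(im,u,v).round(4)[[0,2]],end='; ')
    print()
E
python3 - <<'E'
from h import *
im=wrist(); lip(im,309)
sc=grab('scene'); cv2.imwrite('pics/c4.png',cv2.resize(sc['pixels'][140:205,215:315,::-1],(780,507),interpolation=cv2.INTER_CUBIC))
E
```

```text
wrist 6.30 [ 0.51938979 -0.30087024  0.07826612] [ 1.83839806e-01 -3.13583424e+00 -3.22310952e-04]
200 [0.4981 0.0747]; 203 [0.4995 0.0754]; 206 [0.501  0.0756]; 209 [0.5027 0.0755]; 212 [0.5041 0.0761]; 215 [0.5056 0.0766]; 218 [0.5072 0.0765]; 221 [0.5084 0.0778]; 224 [0.5099 0.0782]; 227 [0.5116 0.0782]; 230 [0.5092 0.0887]; 233 [0.5092 0.093 ]; 236 [0.5091 0.097 ]; 239 [0.5086 0.1018]; 242 [0.5089 0.1047]; 
scene 6.35 [ 0.51949124 -0.30093202  0.07843283] [ 1.83810491e-01 -3.13607418e+00 -1.27813494e-04]
```

View pics/c4.png

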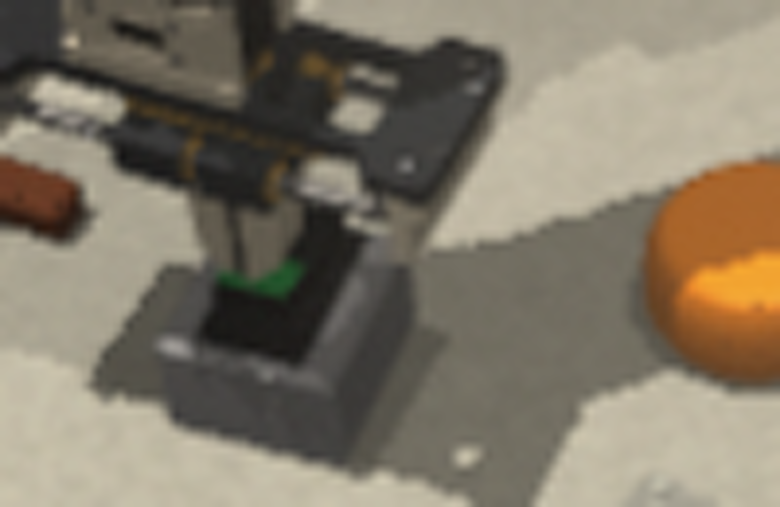

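The fingers are about 10 mm above the green patch, both in the scene view and by depth. I'll keep lowering.

Call:
{"fn": "arm_command", "kwargs": {"targets": [[[0,0,0.003,0,0,0],[0,0,0.002,0,0,0],[0,0,0.002,0,0,0],[0,0,0,0,0,0]]]}}

```text
clock: 6.9
position: [0.5194, -0.3009, 0.0713]
ee_rot: [0.184, -3.136, -0.0]
force: [0.5, 0.4, 0.5]
width: 0.005
gripper_force: 0.0
```

Call:
{"fn": "arm_command", "kwargs": {"targets": [[[0,0,0.001,0,0,0],[0,0,0.001,0,0,0],[0,0,0,0,0,0]]]}}

```text
clock: 7.28
position: [0.5195, -0.3009, 0.0695]
ee_rot: [0.184, -3.136, -0.0]
force: [-0.0, 0.9, 0.5]
width: 0.006
gripper_force: 0.0
```

Call:
{"fn": "arm_command", "kwargs": {"targets": [[[0,0,0.001,0,0,0],[0,0,0.001,0,0,0],[0,0,0,0,0,0]]]}}

```text
clock: 7.65
position: [0.5201, -0.3009, 0.0677]
ee_rot: [-0.184, 3.135, -0.0]
force: [2.2, 1.8, 2.8]
width: 0.006
gripper_force: 1.4
```

Call:
{"fn": "arm_command", "kwargs": {"targets": [[[0,0,0.001,0,0,0],[0,0,0.001,0,0,0],[0,0,0.001,0,0,0],[0,0,0,0,0,0]]]}}

```text
clock: 8.15
position: [0.5195, -0.3011, 0.0645]
ee_rot: [-0.184, 3.136, -0.0]
force: [3.0, -0.3, 4.0]
width: 0.008
gripper_force: 1.7
```

Call:
{"fn": "arm_command", "kwargs": {"targets": [[[0,0,0.001,0,0,0],[0,0,0.001,0,0,0],[0,0,0.001,0,0,0],[0,0,0,0,0,0]]]}}

```text
clock: 8.65
position: [0.5205, -0.301, 0.0621]
ee_rot: [-0.184, 3.134, -0.001]
force: [3.6, 1.0, 7.4]
width: 0.005
gripper_force: 4.0
```

Call:
{"fn": "arm_command", "kwargs": {"targets": [[[0,0,0.001,0,0,0],[0,0,0.001,0,0,0],[0,0,0,0,0,0]]]}}

```text
clock: 9.02
position: [0.5208, -0.301, 0.0613]
ee_rot: [-0.184, 3.133, -0.001]
force: [1.1, 2.7, 20.1]
width: 0.007
gripper_force: 9.8
```

```bash
python3 - <<'E'
from h import *
im=wrist(); 
for v in range(130,240,8): print(v,depth(im,300,v).round(4)[[0,2]],end='; ')
print(arm.observe()['force'])
E
```

```text
wrist 9.03 [ 0.52079352 -0.30103514  0.06125799] [-1.84136956e-01  3.13347740e+00 -5.83577207e-04]
130 [0.465  0.0513]; 138 [0.4687 0.0548]; 146 [0.4726 0.0556]; 154 [0.4731 0.0793]; 162 [0.4764 0.0801]; 170 [0.4803 0.0786]; 178 [0.4839 0.0783]; 186 [0.4879 0.0773]; 194 [0.4917 0.0769]; 202 [0.4956 0.0765]; 210 [0.4997 0.0756]; 218 [0.504  0.0747]; 226 [0.5082 0.0739]; 234 [0.5108 0.0777]; [ 0.17770145  3.99589134 19.39064382]
```

The rocker slope is now about +0.19 rad and the force rose to 20 N at the stop, so it is on. Lifting off and going to blue.

Call:
{"fn": "arm_command", "kwargs": {"targets": [[[0,0,-0.01,0,0,0],[0,0,-0.05,0,0,0],[0,0,-0.05,0,0,0],[0,0,-0.01,0,0,0.17],[0,0,0,0,0,0.17],[0,0,0,0,0,0]]]}}

```text
clock: 9.82
position: [0.5185, -0.3008, 0.179]
ee_rot: [-0.348, -3.12, -0.0]
force: [0.1, 0.1, 0.1]
width: 0.006
gripper_force: 0.0
```

```bash
python3 - <<'E'
from h import *
to([.5774,-.0387,.09]); sc=grab('scene')
im=wrist(); print(arm.observe()['force'])
import numpy as np
hsv=cv2.cvtColor(im['pixels'],cv2.COLOR_RGB2HSV); m=cv2.inRange(hsv,(45,100,50),(85,255,255)); v,u=np.nonzero(m)
if len(u): print(len(u)); [print(depth(im,int(u.mean()),int(y)).round(4)) for y in np.percentile(v,[10,50,90]).tolist()+[v.min()-15,v.min()-30]]
E
```

```text
pos [ 0.5185 -0.3008  0.179 ] tool axes [[-0.975, 0.221, -0.002], [0.221, 0.975, 0.0], [0.002, -0.0, -1.0]] shift [2.000e-04 2.686e-01 8.900e-02]
scene 9.82 [ 0.51850095 -0.30079501  0.17902731] [-3.48322239e-01 -3.12018674e+00 -1.06985984e-04]
wrist 9.88 [ 0.51858964 -0.30080134  0.17891339] [-3.43989479e-01 -3.12066776e+00 -1.06588868e-04]
[ 0.03807362 -0.40009237 -0.31094574]
794
[ 0.5105 -0.2982  0.0743]
[ 0.519  -0.3001  0.0728]
[ 0.5271 -0.3018  0.0709]
[ 0.4934 -0.2944  0.0767]
[ 0.4818 -0.2918  0.0774]
```

The rocker stays on. Now to blue.

Call:
{"fn": "arm_command", "kwargs": {"targets": [[[0,0.045,0,0,0,0],[0,0.045,0,0,0,0],[0,0.045,0,0,0,0],[0,0.045,0,0,0,0],[0,0.045,0,0,0,0],[0,0.044,0,0,0,0],[0,0,0.05,0,0,0],[0,0,0.04,0,0,0],[0,0,0.013,0,0,0],[0,0,0,0,0,0]]]}}

```text
clock: 11.18
position: [0.5786, -0.039, 0.0763]
ee_rot: [-0.348, -3.121, 0.0]
force: [0.5, 0.0, 0.7]
width: 0.002
gripper_force: 0.0
```

Call:
{"fn": "arm_command", "kwargs": {"targets": [[[0,0,0.002,0,0,0],[0,0,0.002,0,0,0],[0,0,0.001,0,0,0],[0,0,0,0,0,0]]]}}

```text
clock: 11.68
position: [0.5794, -0.0385, 0.072]
ee_rot: [0.349, 3.121, 0.0]
force: [-0.3, -1.2, 3.0]
width: 0.004
gripper_force: 1.4
```

Call:
{"fn": "arm_command", "kwargs": {"targets": [[[0,0,0.002,0,0,0],[0,0,0.001,0,0,0],[0,0,0.001,0,0,0],[0,0,0.001,0,0,0],[0,0,0,0,0,0]]]}}

```text
clock: 12.3
position: [0.5793, -0.0386, 0.0665]
ee_rot: [0.349, 3.122, 0.0]
force: [1.4, -0.0, 2.5]
width: 0.007
gripper_force: 1.3
```

Call:
{"fn": "arm_command", "kwargs": {"targets": [[[0,0,0.001,0,0,0],[0,0,0.001,0,0,0],[0,0,0.001,0,0,0],[0,0,0,0,0,0]]]}}

```text
clock: 12.8
position: [0.5794, -0.0386, 0.0648]
ee_rot: [0.349, 3.121, 0.001]
force: [-3.3, 1.8, 17.6]
width: 0.006
gripper_force: 9.1
```

Call:
{"fn": "arm_command", "kwargs": {"targets": [[[0,0,0.001,0,0,0],[0,0,0,0,0,0]]]}}

```text
clock: 13.05
position: [0.5794, -0.0386, 0.0645]
ee_rot: [0.35, 3.121, 0.002]
force: [-5.9, 1.8, 27.8]
width: 0.003
gripper_force: 13.7
```

Call:
{"fn": "arm_command", "kwargs": {"targets": [[[0,0,-0.01,0,0,0],[0,0,-0.05,0,0,0],[0,0,-0.03,0,0,0],[0,0,0,0,0,0]]]}}

```text
clock: 13.55
position: [0.5798, -0.0388, 0.1543]
ee_rot: [0.349, 3.119, 0.001]
force: [-0.5, -0.6, -0.6]
width: 0.008
gripper_force: 0.0
```

```bash
python3 - <<'E'
from h import *
t=wrist(); hsv=cv2.cvtColor(t['pixels'],cv2.COLOR_RGB2HSV)
for n,lo,hi in [('blue',(105,130,60),(130,255,255)),('yellow',(22,120,80),(35,255,255))]:
    m=cv2.erode(cv2.inRange(hsv,lo,hi),np.ones((3,3))); v,u=np.nonzero(m); o,d=t['xyz'],None
    print(n,len(u), *(np.percentile([depth(t,int(a),int(b)) for a,b in zip(u[::5],v[::5])],[5,50,95],axis=0).round(4)))
to([.591,.025,.076])
grab('top')
E
```

```text
wrist 13.55 [ 0.57978037 -0.0387706   0.15433442] [3.49231866e-01 3.11935310e+00 8.92784892e-04]
blue 1436 [ 0.5637 -0.05    0.0742] [ 0.5761 -0.0372  0.0759] [ 0.5891 -0.0245  0.0764]
yellow 1519 [0.5753 0.0115 0.0766] [0.5898 0.0258 0.0823] [0.6024 0.0384 0.0829]
pos [ 0.5788 -0.0385  0.1528] tool axes [[-0.975, 0.221, 0.0], [0.221, 0.975, 0.0], [-0.0, 0.0, -1.0]] shift [0.0022 0.0646 0.0768]
top 13.60 [ 0.57884822 -0.03851635  0.15278733] [3.49106190e-01 3.12174117e+00 4.92189584e-04]
```

Blue sits at 75.5 mm with yellow at 82 mm, so blue is fully down. Now yellow.

Call:
{"fn": "arm_command", "kwargs": {"targets": [[[0.001,0.032,0,0,0,0],[0.001,0.032,0,0,0,0],[0,0,0.05,0,0,0],[0,0,0.025,0,0,0],[0,0,0.002,0,0,0],[0,0,0.002,0,0,0],[0,0,0.002,0,0,0],[0,0,0,0,0,0]]]}}

```text
clock: 14.65
position: [0.5915, 0.0243, 0.0721]
ee_rot: [0.349, 3.121, 0.001]
force: [-0.0, 0.3, -0.5]
width: 0.003
gripper_force: 0.0
```

Call:
{"fn": "arm_command", "kwargs": {"targets": [[[0,0,0.001,0,0,0],[0,0,0.001,0,0,0],[0,0,0.001,0,0,0],[0,0,0.001,0,0,0],[0,0,0,0,0,0]]]}}

```text
clock: 15.28
position: [0.5915, 0.0243, 0.0676]
ee_rot: [0.349, 3.122, 0.0]
force: [1.0, 0.6, 2.9]
width: 0.01
gripper_force: 1.5
```

Call:
{"fn": "arm_command", "kwargs": {"targets": [[[0,0,0.001,0,0,0],[0,0,0.001,0,0,0],[0,0,0.001,0,0,0],[0,0,0,0,0,0]]]}}

```text
clock: 15.78
position: [0.5914, 0.0243, 0.065]
ee_rot: [0.349, 3.122, 0.001]
force: [-1.3, 0.3, 9.0]
width: 0.004
gripper_force: 4.5
```

Call:
{"fn": "arm_command", "kwargs": {"targets": [[[0,0,0.001,0,0,0],[0,0,0,0,0,0]]]}}

```text
clock: 16.02
position: [0.5915, 0.0243, 0.0648]
ee_rot: [0.349, 3.121, 0.001]
force: [-4.0, 0.1, 19.8]
width: 0.004
gripper_force: 9.0
```

Call:
{"fn": "arm_command", "kwargs": {"targets": [[[0,0,0.001,0,0,0],[0,0,0,0,0,0]]]}}

```text
clock: 16.27
position: [0.5916, 0.0243, 0.0645]
ee_rot: [0.35, 3.121, 0.002]
force: [-7.8, 1.1, 27.0]
width: -0.0
gripper_force: 13.5
```

Call:
{"fn": "arm_command", "kwargs": {"targets": [[[0,0,-0.01,0,0,0],[0,0,-0.05,0,0,0],[0,0,-0.04,0,0,0],[0,0,0,0,0,0]]]}}

```text
clock: 16.77
position: [0.5928, 0.0241, 0.1653]
ee_rot: [0.349, 3.118, 0.002]
force: [-0.2, -1.4, -1.0]
width: 0.005
gripper_force: 0.0
```

```bash
python3 - <<'E'
from h import *
t=wrist(); hsv=cv2.cvtColor(t['pixels'],cv2.COLOR_RGB2HSV)
for n,lo,hi in [('blue',(105,130,60),(130,255,255)),('yellow',(22,120,80),(35,255,255)),('green',(45,100,50),(85,255,255))]:
    m=cv2.erode(cv2.inRange(hsv,lo,hi),np.ones((3,3))); v,u=np.nonzero(m)
    if len(u): print(n,len(u), *(np.percentile([depth(t,int(a),int(b)) for a,b in zip(u[::5],v[::5])],[5,50,95],axis=0).round(4)))
cv2.imwrite('pics/end.png',np.vstack([grab('scene')['pixels'],t['pixels'][:200]])[:,:,::-1])
E
```

```text
wrist 16.77 [0.59279541 0.02413556 0.16525106] [3.49100088e-01 3.11758491e+00 1.86542123e-03]
blue 1376 [ 0.5637 -0.0493  0.0732] [ 0.5763 -0.0363  0.0758] [ 0.5895 -0.0234  0.0764]
yellow 5743 [nan nan nan] [nan nan nan] [nan nan nan]
scene 16.82 [0.59156999 0.02430376 0.16333843] [3.49103753e-01 3.12054162e+00 9.65507393e-04]
  return _methods._mean(a, axis=axis, dtype=dtype,
  ret = ret.dtype.type(ret / rcount)
```

View pics/end.png

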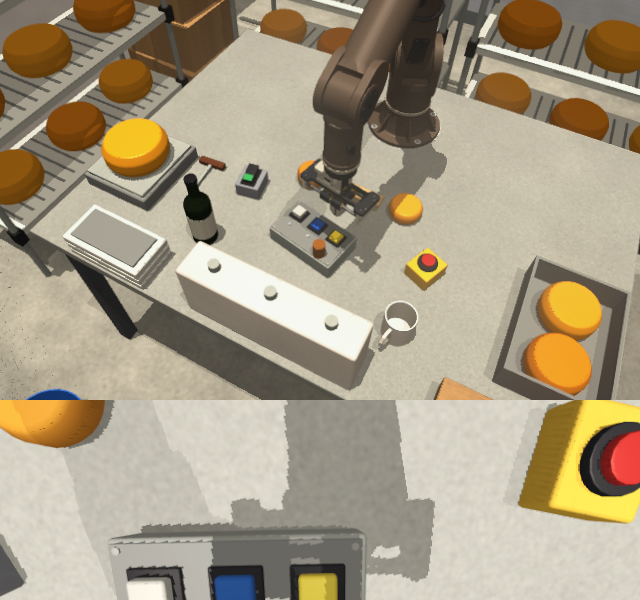

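All the objects stand where they were, and yellow is at wrist (318,185). I'll check its height and hand in.

```bash
python3 - <<'E'
from h import *
t=wrist()
y,w=depth(t,318,188),depth(t,148,192); print(y,w,arm.observe()['force'])
if y[2]<.078 and w[2]>.079: print(arm.sign_off())
E
```

```text
wrist 16.88 [0.59069961 0.02438167 0.16208484] [-3.49050255e-01 -3.12147552e+00 -6.58103891e-05]
[0.58253643 0.02782982 0.07649018] [ 0.55602006 -0.09564576  0.08316052] [ 0.3535789  -0.16995548 -0.5947635 ]
the job is handed in; nothing more can be done
None
```

Done and handed in at about 17 s: I turned the mains rocker on, then pressed the blue key and then the yellow key fully down. The white key is still up, I didn't touch the stop button, and the other things stand where they were.

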